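# Hold a valve shield down against its sprung collar

### The arm

A 6-joint arm with a two-finger parallel gripper is mounted at the origin on the work surface. World frame = base frame: x ahead of the robot, y to its left, z up, the work surface at z = 0. Lengths are in m, angles in rad, forces in N, time in s.
With the tool pointing down it reaches from about 0.3 to 0.775 m from the base axis. Payload 14.6 kg.
Tool frame: the origin (TCP) lies on the centre line of the jaws, within the pads' length; the fingertips stand 19 mm ahead of it and the grasp point (between the pads) is the TCP; z points along the fingers, y is the direction in which the jaws open and shut (so a half turn about z gives the same grasp; the last joint's range is limited). The gripper opens to 94 mm and grips with 3 to 60 N. Pads are 16 mm wide; open, the fingers measure 119 mm over their backs; the gripper's body (75 mm by 177 mm) begins 78 mm behind the grasp point.
Start: joints at [-1.219, 0.3, 1.521, -0, 1.321, -0.067], TCP at [0.224, -0.502, 0.224] pointing down, gripper open.
Joint ranges: [-3.03, 3.03], [-0.79, 2.21], [0.23, 2.52], [-1.04, 4.18], [0, 3.07], [-2.55, 2.55]. Speed limits (rad/s): [2.22, 2.22, 2.57, 3.14, 3.14, 3.14].

### API

Orientations are given as [roll, pitch, yaw] about the fixed x, y, z axes, in that order (R = Rz(yaw) Ry(pitch) Rx(roll)).
In Python, from station import ctrl gives the robot as it stands. The module is installed in compiled form; this text tells all that it offers.
- The arm moves only by the shell command python3 -m creep 'ROWS' [FORCE]. ROWS is a JSON object of lists of equal length, an entry for each row: "translation": the shift along the world's x, y, z in mm, a list of three; "yaw": the turn about the world's z in rad; "gripper": the closure in counts, from 0 (fully open) to 255 (shut). A call has 1 to 5 rows; each row is the pose to reach, as a shift and turn from the pose measured when the call began; what a row does not reach only later rows make up. A row lasts 1/12 s, in which the tool goes at most 41.7 mm and 7.16 degrees, less where a joint would pass 70% of its speed; a pose out of reach is approached as far as the arm can. A call with a gripper value outside its range is refused whole. The fingers move at their own pace and stop on an object; FORCE is the grip in N (left out, the last holds). Time passes only in rows, so rows that repeat a pose let the fingers close. It gives the time, the measured TCP pose, the force and the opening at its end, in the units of the state.
- ctrl.get_obs(): the state, without advancing time (a new reading comes with each control period).
- ctrl.camera(name): name is "side" or "top" or "wrist"; returns a dict with "pixels" (420x560x3 uint8, red, green, blue), "depth" (420x560 float32, m along the optical axis (not along the pixel's ray), 0 where there is no reading), "fx", "fy", "cx", "cy" (pixels), "dist" ([k1, k2, p1, p2, k3] as OpenCV has them; the pictures are not rectified), "R" (3x3) and "t" (3): a world point X has camera coordinates R X + t; the wrist camera has in their place "tool_from_camera" (4x4, takes a point from camera to tool coordinates, whose origin is the TCP and whose axes are the flange's). Camera axes: x right, y down, z forward; pixel columns grow to the right and rows downward; lengths in m; the calibration is good to about 2 mm. A picture is of the moment at which its call begins: read the wrist's pose just before it.
- ctrl.hand_in(): hands the job in, once; it reports no verdict.
The state is a dict: "time_s": time; "qpos": joint angles; "joint_vel": joint speeds; "tau": joint torques, N m; "ee_pos": TCP position; "eef_rot": TCP orientation; "force": force on the tool from outside, world axes, zero at the start; "moment": the same for the moment, N m; "grip_width": finger opening in m.
Only numpy, scipy, OpenCV 4.12 (cv2) and the standard library are available. Lean on these libraries where they do the work, as an engineer would, in place of code of your own. Each camera call takes 0.05 s, during which the arm holds its last target. There are 200 camera calls.

### The job

Pick up the short open aluminium sleeve from the bench and slide it down over the glass valve whose socket has the wide sprung steel collar. Keep hold of the sleeve and press it straight down on the collar with a steady push of about 10 N, never bottoming the spring and never leaning hard on the glass, and let the program finish while still holding it pressed like that so that a colleague can fasten it. Leave the other things on the bench where they are.

Things in the scene. Friction and masses are not known exactly. Their poses are not given: they have to be found in the camera images.
- sleeve: valve shield: plain aluminium tube open at both ends, same either way up, outside diameter 29 mm, bore 25 mm (wall 2 mm), 55 mm long, 30 to 65 g. It stands upright on the bench in the open, to the robot's right of the chassis. Origin: centre of its lower end; z runs up its axis. It can be gripped across its diameter from above at any yaw.
- valve: tip of the glass valve that gets the sleeve: glass 21 mm in diameter with a domed top (the dome is the last 10 mm). It stands upright on the deck of the open aluminium chassis, in the socket with the wide sprung collar. The tip is 138 mm above the bench, 68 mm above the deck and 40 mm above the collar's top face when the collar is not pressed. Origin: the top centre of the dome; z up.
- collar: sprung steel collar: a flat ring round the foot of that valve, outside diameter 38 mm, hole 23.6 mm, with spring coils visible under it. Origin: centre of its top face, on the valve's axis; z up. Its top face is 98 mm above the bench when not pressed and sinks when pressed. The lower end of the sleeve rests on this face. The spring moves straight down and resists with 1.25 N per mm from the first mm on (no preload), so 10 N is 8 mm down; it bottoms at 14 mm.
- plain_valve: the other glass valve on the same deck, same glass, also 68 mm above the deck, in a small plain brown socket 27 mm in diameter without any collar; fixed. At least 100 mm from the first valve; which of the two stands nearer the upright end panel varies. Origin: centre of its socket's underside on the deck, 70 mm above the bench. It gets nothing.
- chassis: fixed open aluminium chassis, 160 mm (its x) by 260 mm (its y); deck 70 mm above the bench, one end plate (at its +y end) rising to 125 mm above the bench, nothing else on the deck over 8 mm high but the two valves. Origin: centre of its footprint on the bench, z up.
- capacitor: bystander: closed aluminium can standing on the bench, 36 mm in diameter, 70 mm tall, solid top; origin at the centre of its underside. Not to be moved.
- transformer: bystander: small transformer on the bench, 50 x 62 x 43 mm; origin at the centre of its underside. Not to be moved.
There are look-alikes about, which are no part of the job. Leave any blue or yellow look-alike of the sleeve alone.

How it is judged:
By the outcome, as a careful person would: the job done as asked, in the order asked, and still so for the second after the job is handed in, while the arm keeps its last pose, push and grip.
It also fails if it takes over 56 s, if anything falls off the work surface, if the arm or the gripper's body presses on something with over 40 N, if the wrist force passes 120 N, or if a joint passes its speed limit or range.

## Working session

There is one attempt and no reset: what is moved stays moved. The work goes in short steps, Python scripts to look and compute and a shell command to move; the robot and the scene stay as the last step left them, time stands still between calls to the robot, and variables do not carry over. Pictures are saved under pics/ and viewed, about 8 in all and at most 12, crops included, and the job is handed in when it is done.

```bash
mkdir -p pics; cat > h.py <<'E'
import numpy as np, cv2
from station import ctrl
from scipy.spatial.transform import Rotation as Ro
def shot(n,f):
    o=ctrl.get_obs(); c=ctrl.camera(n); cv2.imwrite(f'pics/{f}.png',c['pixels'][...,::-1])
    d={k:np.array(v) for k,v in c.items()}
    if n=='wrist':
        T=np.eye(4);T[:3,:3]=Ro.from_euler('xyz',o['eef_rot']).as_matrix();T[:3,3]=o['ee_pos']
        M=np.linalg.inv(T@d['tool_from_camera']); d['R']=M[:3,:3]; d['t']=M[:3,3]
    np.savez(f'pics/{f}.npz',**d); return d
def ray(d,u,v):
    K=np.array([[d['fx'],0,d['cx']],[0,d['fy'],d['cy']],[0,0,1]],float)
    p=cv2.undistortPoints(np.array([[[u,v]]],float),K,np.array(d['dist'],float))[0,0]
    r=d['R'].T@np.array([p[0],p[1],1]); return -d['R'].T@d['t'],r
def atz(d,u,v,z):
    c,r=ray(d,u,v); return c+r*(z-c[2])/r[2]
def dep(d,u,v):
    c,r=ray(d,u,v); return c+r*d['depth'][int(v),int(u)]
E
python3 - <<'E'
from h import *
for n in('top','side'): d=shot(n,n+'0'); print(n,-d['R'].T@d['t'])
print(ctrl.get_obs())
a=[cv2.imread(f'pics/{n}0.png') for n in('top','side')]
E
```

```text
top [ 0.36011695 -0.05088979  1.07978692]
side [0.47209069 0.46597122 0.58000929]
{'time_s': 0.1, 'qpos': array([-1.21862115e+00,  3.00404389e-01,  1.52153080e+00, -9.74084823e-06,
        1.32073878e+00, -6.65667258e-02]), 'joint_vel': array([-2.81744513e-06,  3.03083861e-04, -2.64382754e-03,  1.36072855e-03,
        1.25308447e-03,  1.41536299e-03]), 'tau': array([ 1.90742452e-03, -5.32644475e+01, -3.53282869e+01,  7.10036047e-02,
        2.34694546e-02, -7.31724595e-05]), 'ee_pos': array([ 0.22356824, -0.50225802,  0.22394419]), 'eef_rot': array([-3.14051311e+00, -6.25117697e-05,  4.18744285e-01]), 'force': array([ 0.0625379 , -0.13424877,  0.2977577 ]), 'moment': array([ 0.01426338,  0.03274404, -0.02680921]), 'grip_width': 0.0937890770241123}
```

View pics/top0.png

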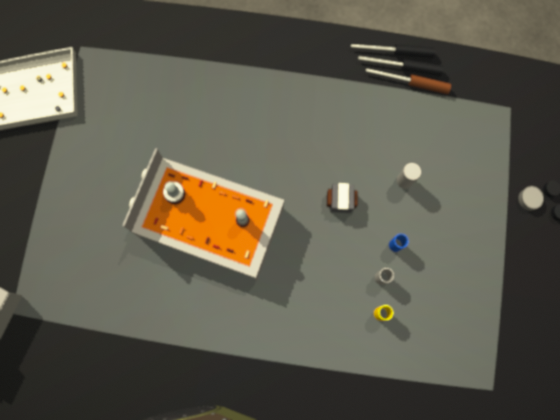

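View pics/side0.png

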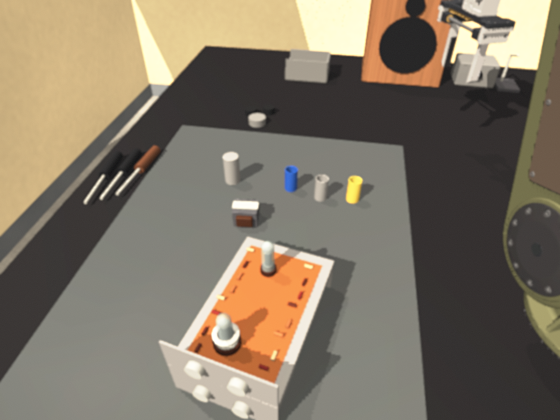

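The top view shows four things that could pass for the sleeve:
- the grey open tube at (386,275)
- the blue tube at (399,242)
- the yellow tube at (384,313)
- the solid-topped capacitor at (411,172)

By the description I choose the grey tube at (386,275). The collared valve is at (173,190), nearer the end panel, and the plain valve is at (241,216). I'll check both in one close crop.

```bash
python3 - <<'E'
from h import *
t=np.load('pics/top0.npz'); s=np.load('pics/side0.npz')
I=cv2.imread('pics/top0.png'); S=cv2.imread('pics/side0.png')
f=lambda I,x,y,w,h,k:cv2.resize(I[y:y+h,x:x+w],None,fx=k,fy=k,interpolation=cv2.INTER_CUBIC)
a=np.hstack([f(I,350,230,70,50,5.6),f(I,140,165,70,50,5.6)])
b=np.hstack([f(S,280,160,70,50,5.6),f(S,190,300,70,50,5.6)])
cv2.imwrite('pics/crop0.png',np.vstack([a,b]))
print('sleeve',atz(t,386,275,.055),dep(t,386,270),'side',atz(s,322,180,.055))
print('valve',atz(t,172,188,.138),dep(t,172,188),'collar',atz(t,174,192,.098),'side tip',atz(s,224,316,.138),'plain',atz(t,240,214,.138))
E
```

```text
sleeve [ 0.50336219 -0.24297872  0.055     ] [ 0.51613225 -0.24575418  0.03407045] side [ 0.50424132 -0.23552339  0.055     ]
valve [0.59039379 0.17844113 0.138     ] [0.59140877 0.17945193 0.13384895] collar [0.59298929 0.18277351 0.098     ] side tip [0.5944647  0.18622124 0.138     ] plain [0.56146301 0.04655614 0.138     ]
```

View pics/crop0.png

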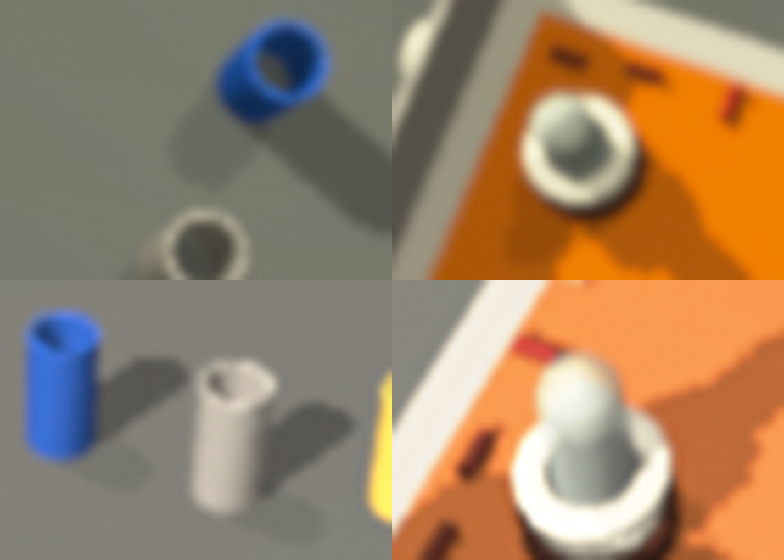

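The crop confirms it: the grey tube is open, with its rim centre at (386.6,274.6), and the collar centre is at (173.6,191.8). Both cameras put the sleeve at about (0.504,-0.240), and the collared valve at about (0.593,0.183). Now I'll go above the sleeve.

```bash
python3 -m creep '{"translation":[[28,26,0],[56,52,0],[84,78,0],[112,104,0],[140,130,0]],"yaw":[-0.12,-0.24,-0.36,-0.48,-0.6],"gripper":[0,0,0,0,0]}' 20
python3 -m creep '{"translation":[[28,26,0],[56,52,0],[84,78,0],[112,104,0],[135,126,0]],"yaw":[0,0,0,0,0],"gripper":[0,0,0,0,0]}'
python3 - <<'E'
from h import *
d=shot('wrist','w1'); o=ctrl.get_obs(); print(o['ee_pos'],o['eef_rot'],o['force'],d['tool_from_camera'])
cd=d['R']@np.array([.504,-.241,.055])+d['t']; print(d['fx']*cd[0]/cd[2]+d['cx'],d['fy']*cd[1]/cd[2]+d['cy'])
E
```

```text
time_s: 0.52
ee_pos: [0.361, -0.3743, 0.2238]
eef_rot: [-3.14, 0.0, -0.163]
force: [0.6, -0.4, 0.1]
grip_width: 0.0937
time_s: 0.93
ee_pos: [0.4974, -0.2462, 0.2235]
eef_rot: [-3.14, 0.001, -0.162]
force: [0.7, -0.5, 0.3]
grip_width: 0.0941
[ 0.50002455 -0.24324993  0.223366  ] [-3.13900944e+00  9.00809055e-05 -1.59250373e-01] [2.40917711 2.91288813 0.13650486] [[-3.95971557e-04 -9.73705561e-01 -2.27809842e-01  6.49705533e-02]
 [ 9.99999306e-01 -1.32818114e-04 -1.17047422e-03  1.63059138e-04]
 [ 1.10943998e-03 -2.27810148e-01  9.73704938e-01 -1.60067145e-01]
 [ 0.00000000e+00  0.00000000e+00  0.00000000e+00  1.00000000e+00]]
277.7650462403918 192.9912439299219
```

View pics/w1.png

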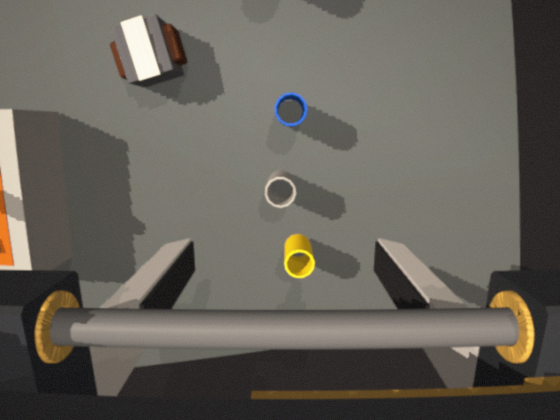

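The wrist view shows the grey sleeve's rim centred at (280,192), between blue at (291,109) and yellow at (299,258). The prediction was (277.8,193), so the estimate holds. I'll refine it and then descend.

```bash
python3 - <<'E'
from h import *
d=np.load('pics/w1.npz'); o=ctrl.get_obs()
for n,u,v in(('s',280,192),('b',291,109.5),('y',299.5,263)): p=atz(d,u,v,.055); print(n,p,(p-o['ee_pos'])*1000)
e=[atz(d,u,v,.055) for u,v in((264.5,192),(296,192))]; print('dia',np.linalg.norm(e[0]-e[1]), o['ee_pos'])
E
```

```text
s [ 0.50458276 -0.24317114  0.055     ] [ 4.55821006e+00  7.87930057e-02 -1.68366003e+02]
b [ 0.57526781 -0.26464086  0.055     ] [  75.2432568   -21.39092393 -168.36600339]
y [ 0.43340571 -0.25031756  0.055     ] [ -66.61884206   -7.0676298  -168.36600339]
dia 0.028842587459735 [ 0.50002455 -0.24324993  0.223366  ]
```

```bash
python3 -m creep '{"translation":[[4.5,0,-40],[4.5,0,-80],[4.5,0,-120],[4.5,0,-155],[4.5,0,-183]],"yaw":[0,0,0,0,0],"gripper":[0,0,0,0,0]}' 20
python3 -m creep '{"translation":[[0,0,0],[0,0,0],[0,0,0],[0,0,0],[0,0,0]],"yaw":[0,0,0,0,0],"gripper":[120,255,255,255,255]}' 20
python3 -m creep '{"translation":[[0,0,0],[0,0,0],[0,0,0],[0,0,0],[0,0,0]],"yaw":[0,0,0,0,0],"gripper":[255,255,255,255,255]}' 20
```

```text
time_s: 1.4
ee_pos: [0.5034, -0.2426, 0.0373]
eef_rot: [-3.138, 0.003, -0.159]
force: [0.6, -0.7, -1.5]
grip_width: 0.094
time_s: 1.82
ee_pos: [0.5043, -0.2431, 0.0392]
eef_rot: [-3.139, -0.0, -0.159]
force: [0.3, 0.4, 0.5]
grip_width: 0.0644
time_s: 2.23
ee_pos: [0.5043, -0.2431, 0.0393]
eef_rot: [-3.139, -0.0, -0.159]
force: [0.1, 0.2, 0.1]
grip_width: 0.0311
```

```bash
python3 -m creep '{"translation":[[0,0,0],[0,0,0],[0,0,0],[0,0,0]],"yaw":[0,0,0,0],"gripper":[255,255,255,255]}' 40
python3 -m creep '{"translation":[[0,0,25],[0,0,65],[0,0,105],[0,0,145],[0,0,175]],"yaw":[0,0,0,0,0],"gripper":[255,255,255,255,255]}'
python3 -c "from station import ctrl;o=ctrl.get_obs();print(o['ee_pos'],o['force'],o['grip_width'])"
```

```text
time_s: 2.57
ee_pos: [0.5043, -0.2431, 0.0393]
eef_rot: [-3.139, -0.0, -0.159]
force: [-0.2, 0.1, 0.7]
grip_width: 0.029
time_s: 2.98
ee_pos: [0.5044, -0.2432, 0.2177]
eef_rot: [-3.14, -0.003, -0.159]
force: [-0.1, 0.8, 0.1]
grip_width: 0.0287
[ 0.50443903 -0.24315277  0.2177373 ] [-0.12664283  0.83358507  0.11355601] 0.02868147808292063
```

```bash
python3 -m creep '{"translation":[[5,25,0],[10,55,0],[16,85,0],[22,115,0],[28,145,0]],"yaw":[0.11,0.23,0.35,0.47,0.59],"gripper":[255,255,255,255,255]}'
python3 -m creep '{"translation":[[6,30,0],[12,60,0],[18,90,0],[24,120,0],[30,150,0]],"yaw":[0.12,0.24,0.36,0.48,0.6],"gripper":[255,255,255,255,255]}'
python3 -m creep '{"translation":[[5,25,0],[10,50,0],[15,73,0],[15,73,0],[15,73,0]],"yaw":[0.1,0.2,0.27,0.27,0.27],"gripper":[255,255,255,255,255]}'
python3 - <<'E'
from h import *
d=shot('wrist','w2'); o=ctrl.get_obs(); print(o)
E
```

```text
time_s: 3.4
ee_pos: [0.5324, -0.0968, 0.2178]
eef_rot: [-3.14, -0.003, 0.437]
force: [0.2, 0.7, 0.1]
grip_width: 0.0291
time_s: 3.82
ee_pos: [0.5624, 0.0548, 0.2177]
eef_rot: [-3.14, -0.003, 1.043]
force: [1.2, -0.3, -0.2]
grip_width: 0.0291
time_s: 4.23
ee_pos: [0.5772, 0.1285, 0.2173]
eef_rot: [-3.139, -0.002, 1.313]
force: [-0.2, -0.9, -0.2]
grip_width: 0.0287
{'time_s': 4.2833, 'qpos': array([0.15447725, 0.39782347, 1.40616043, 0.00290399, 1.33879402,
       0.41279928]), 'joint_vel': array([-0.02275216, -0.01035317,  0.00550652, -0.00040705, -0.00099555,
        0.00065302]), 'tau': array([ 1.66445699e+00, -5.87191558e+01, -3.60572827e+01,  1.49040534e-01,
       -1.20143249e-02, -8.01082444e-02]), 'ee_pos': array([0.57721334, 0.12764325, 0.21743754]), 'eef_rot': array([-3.13937260e+00, -2.11218810e-03,  1.31180257e+00]), 'force': array([ 0.42794216, -1.51386561, -0.61043173]), 'moment': array([-0.04520898, -0.09279113, -0.00659245]), 'grip_width': 0.028727920563836967}
```

View pics/w2.png

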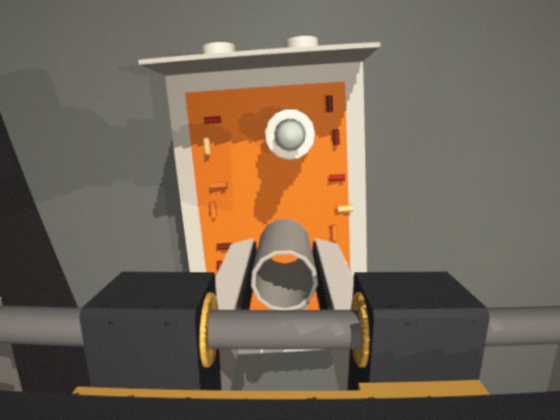

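The wrist view shows the sleeve held upright with its rim at (285,279), the collar ring at (290,133) and the dome inside it at (290,133). I'll enlarge both for better centres.

```bash
python3 - <<'E'
from h import *
I=cv2.imread('pics/w2.png')
f=lambda x,y,w,h,k:cv2.resize(I[y:y+h,x:x+w],None,fx=k,fy=k,interpolation=cv2.INTER_CUBIC)
cv2.imwrite('pics/crop2.png',np.hstack([f(255,100,70,70,5.7),f(240,210,92,92,400/92)[:399]][:2]))if 0 else None
a=f(255,98,70,70,5.7);b=cv2.resize(I[210:310,235:335],a.shape[:2],interpolation=cv2.INTER_CUBIC)
cv2.imwrite('pics/crop2.png',np.hstack([a,b])); print(a.shape)
# ring: bright, unsaturated
h=cv2.cvtColor(I,cv2.COLOR_BGR2HSV); m=((h[...,1]<110)).astype(np.uint8); m[:, :255]=0;m[:,325:]=0;m[:100]=0;m[168:]=0
c=max(cv2.findContours(m,0,2)[0],key=cv2.contourArea); print('collar',cv2.fitEllipse(c))
E
```

```text
(399, 399, 3)
collar ((289.3385009765625, 133.7970733642578), (49.362449645996094, 50.204795837402344), 3.393387794494629)
```

View pics/crop2.png

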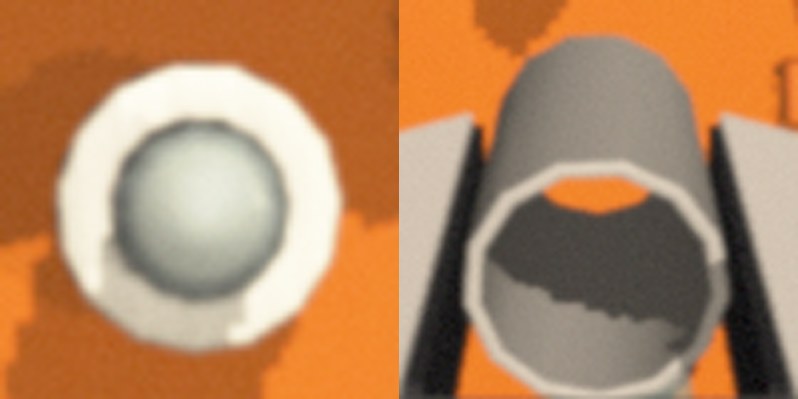

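```bash
python3 - <<'E'
from h import *
d=np.load('pics/w2.npz'); o=ctrl.get_obs(); p=o['ee_pos']
c=atz(d,289.4,133.8,.098); g=atz(d,289.8,134.3,.128)
e=[atz(d,u,133.8,.098) for u in(264.6,314.4)]
zt=p[2]+.0157
s=atz(d,284.0,279.0,zt); w=[atz(d,u,279,zt) for u in(251.2,317.0)]; hh=[atz(d,284,v,zt) for v in (249.2,308.9)]
b=atz(d,284.6,218.6,p[2]-.0393)  # far edge of lower end
R=Ro.from_euler('xyz',o['eef_rot']).as_matrix()
print('collar',c,'glass',g,'dia',np.linalg.norm(e[0]-e[1]))
print('sleeve top',s,'dia',np.linalg.norm(w[0]-w[1]),np.linalg.norm(hh[0]-hh[1]),'in tool',R.T@(s-p)*1000,'bottom far edge in tool',R.T@(b-p)*1000)
print('tcp',p,'shift tcp',(c-p)*1000,'shift sleeve',(c-s)*1000)
E
```

```text
collar [0.59577602 0.1865774  0.098     ] glass [0.59574765 0.18666495 0.128     ] dia 0.03750874004160389
sleeve top [0.57740934 0.13077546 0.23313754] dia 0.0280336383074092 0.027388435511187616 in tool [  3.11109569  -0.64755999 -15.69206485] bottom far edge in tool [15.80831242 -0.4178919  39.33450252]
tcp [0.57721334 0.12764325 0.21743754] shift tcp [  18.56268249   58.93414827 -119.43754446] shift sleeve [  18.36668295   55.8019392  -135.13754446]
```

```bash
python3 -m creep '{"translation":[[9,28,0],[18.6,57.6,0],[18.6,57.6,-15],[18.6,57.6,-35],[18.6,57.6,-35]],"yaw":[0,0,0,0,0],"gripper":[255,255,255,255,255]}'
python3 - <<'E'
from h import *
w=shot('wrist','w3');s=shot('side','s3'); t=shot('top','t3'); o=ctrl.get_obs(); print(o['ee_pos'],o['force'],o['moment'])
W=cv2.imread('pics/w3.png');S=cv2.imread('pics/s3.png');T=cv2.imread('pics/t3.png')
f=lambda I,x,y,w,h,k:cv2.resize(I[y:y+h,x:x+w],(400,300),interpolation=cv2.INTER_CUBIC)
cv2.imwrite('pics/c3.png',np.vstack([np.hstack([f(W,225,205,120,90,1),f(S,180,285,100,75,1)]),np.hstack([f(S,0,0,560,420,1),f(T,130,150,100,75,1)])]))
E
```

```text
time_s: 4.7
ee_pos: [0.5946, 0.184, 0.1787]
eef_rot: [-3.135, 0.001, 1.31]
force: [-0.6, -0.6, -1.4]
grip_width: 0.0289
[0.59612942 0.18437567 0.18349427] [ 0.01051848 -0.0888823  -0.45497546] [-0.02146729 -0.04109945  0.00384729]
```

View pics/c3.png

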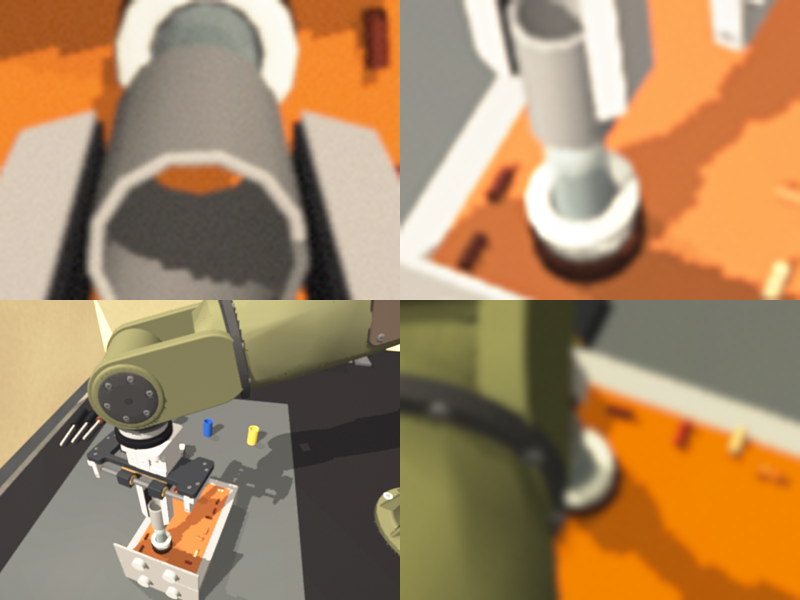

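```bash
python3 - <<'E'
from h import *
w=np.load('pics/w3.npz');s=np.load('pics/s3.npz');o=ctrl.get_obs();p=o['ee_pos'];R=Ro.from_euler('xyz',o['eef_rot']).as_matrix();zb=p[2]-.0393
T=lambda q:np.round(R.T@(q-p)*1000,1)[:2]
print('wrist tooly: sleeve bottom',T(atz(w,225+199/3.33-.4,205+70/3.33-.4,zb)),'collar',T(atz(w,225+207/3.33-.4,205+40/3.33,.098)))
q=lambda x,y:(180+(x-400)/4-.4,285+y/4-.4)
print('side: collar',T(atz(s,*q(582,199),.098)),'top rim',T(atz(s,*q(549,20),zb+.055)),'front low edge',T(atz(s,*q(574,150),zb)))
v=atz(s,*q(574,150),zb)-ray(s,0,0)[0];v[2]=0;v/=np.linalg.norm(v);print('-> bottom centre',T(atz(s,*q(574,150),zb)+v*.0145))
E
```

```text
wrist tooly: sleeve bottom [11.3 -1.9] collar [ 4.6 -0.5]
side: collar [ 3.9 -1. ] top rim [ 6.7 -2.1] front low edge [12.8 -8.3]
-> bottom centre [1.5 0.8]
```

Relative measurements from the side and wrist views agree that the sleeve and collar axes coincide to about 1–1.5 mm, inside the 2 mm radial clearance. I'll lower it gently and watch the side forces.

```bash
cat > r.py <<'E'
from station import ctrl
o=ctrl.get_obs();print(o['time_s'],o['ee_pos'].round(4),o['force'].round(2),o['moment'].round(3),o['grip_width'])
E
python3 -m creep '{"translation":[[0,0,-4],[0,0,-8],[0,0,-12],[0,0,-15],[0,0,-15]],"yaw":[0,0,0,0,0],"gripper":[255,255,255,255,255]}' >/dev/null; python3 r.py
python3 -m creep '{"translation":[[0,0,-2],[0,0,-4],[0,0,-6],[0,0,-6],[0,0,-6]],"yaw":[0,0,0,0,0],"gripper":[255,255,255,255,255]}'>/dev/null; python3 r.py
```

```text
5.2667 [0.5959 0.1843 0.1677] [-0.92  0.27 -0.4 ] [-0.064 -0.038  0.007] 0.028562329141246533
5.6833 [0.5959 0.1843 0.1617] [ 0.84  0.08 -0.27] [-0.042 -0.084  0.017] 0.029016431632600318
```

```bash
python3 -m creep '{"translation":[[0,0,-3],[0,0,-6],[0,0,-9],[0,0,-11],[0,0,-11]],"yaw":[0,0,0,0,0],"gripper":[255,255,255,255,255]}' >/dev/null; python3 r.py
python3 -m creep '{"translation":[[0,0,-3],[0,0,-6],[0,0,-9],[0,0,-11],[0,0,-11]],"yaw":[0,0,0,0,0],"gripper":[255,255,255,255,255]}'>/dev/null; python3 r.py
python3 -m creep '{"translation":[[0,0,0],[0,0,0],[0,0,0]],"yaw":[0,0,0],"gripper":[255,255,255]}'>/dev/null; python3 r.py
```

```text
6.1 [0.5956 0.1842 0.15  ] [-0.24  0.49 -0.79] [-0.051 -0.048  0.019] 0.028733719391674108
6.5167 [0.5954 0.1842 0.1384] [ 0.4   0.06 -0.96] [ 0.016 -0.061  0.031] 0.02861780416946812
6.7667 [0.5955 0.1842 0.1385] [ 0.07 -0.44 -0.59] [-0.008 -0.064  0.011] 0.02891240914933559
```

```bash
python3 -m creep '{"translation":[[0,0,-1.5],[0,0,-3],[0,0,-4.5],[0,0,-5],[0,0,-5]],"yaw":[0,0,0,0,0],"gripper":[255,255,255,255,255]}' >/dev/null; python3 r.py
for i in 1 2 3 4; do python3 -m creep '{"translation":[[0,0,0]],"yaw":[0],"gripper":[255]}'>/dev/null; python3 r.py; done
python3 - <<'E'
from h import *
w=shot('wrist','w4');s=shot('side','s4')
W=cv2.imread('pics/w4.png');S=cv2.imread('pics/s4.png')
f=lambda I,x,y,w,h:cv2.resize(I[y:y+h,x:x+w],(400,300),interpolation=cv2.INTER_CUBIC)
cv2.imwrite('pics/c4.png',np.hstack([f(W,225,205,120,90),f(S,180,285,100,75)]))
E
```

```text
7.1833 [0.5956 0.1842 0.1337] [ 0.09 -0.47  4.52] [-0.024 -0.053 -0.053] 0.029295371743546714
7.2667 [0.5957 0.1843 0.1339] [-0.98 -0.52  3.73] [-0.078  0.183 -0.052] 0.02877161996387859
7.35 [0.5957 0.1843 0.1341] [-0.6  -0.26  3.39] [-0.085  0.106  0.006] 0.0289047681767303
7.4333 [0.5957 0.1842 0.1342] [ 0.67 -0.31  3.25] [ 0.002 -0.009 -0.033] 0.029062159130536887
7.5167 [0.5957 0.1842 0.1343] [-0.75 -0.64  2.98] [-0.032  0.055 -0.024] 0.028731447455153623
```

View pics/c4.png

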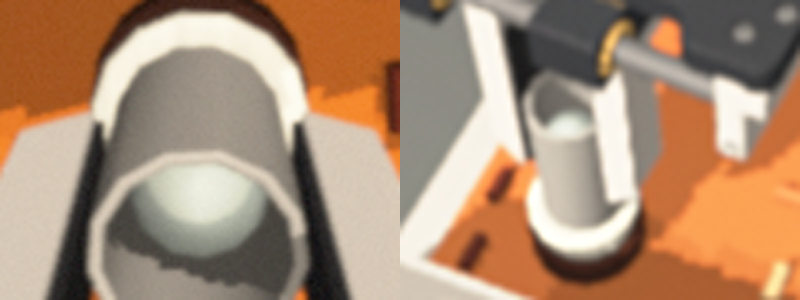

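The crops show the sleeve standing on the collar all round, with the dome centred in the bore (both at about x=200 in the left crop). The push so far is about 3–4 N. Now I'll press to 10 N.

```bash
python3 -m creep '{"translation":[[0,0,-1.5],[0,0,-3],[0,0,-4.5],[0,0,-5],[0,0,-5]],"yaw":[0,0,0,0,0],"gripper":[255,255,255,255,255]}' 45; python3 r.py
python3 - <<'E'
from h import *
F=[];Z=[]
for i in range(6):
    ctrl.camera('top'); o=ctrl.get_obs();F.append(o['force']);Z.append(o['ee_pos'][2]);M=o['moment']
print(np.round(F,1).tolist(),np.mean(F,0),np.round(Z,4),M)
E
```

```text
time_s: 8.03
ee_pos: [0.5957, 0.1843, 0.1296]
eef_rot: [-3.139, -0.002, 1.31]
force: [-2.7, -0.4, 9.0]
grip_width: 0.0288
8.0333 [0.5957 0.1843 0.1296] [-2.7  -0.43  9.04] [-0.178  0.555  0.042] 0.028823729497389313
[[-3.2, -0.4, 9.4], [-3.1, -0.2, 9.0], [-1.5, -0.3, 8.3], [-3.4, -0.2, 8.9], [-2.8, -1.7, 9.0], [-2.5, -0.4, 8.2]] [-2.73492382 -0.5301147   8.82910871] [0.1297 0.1297 0.1297 0.1297 0.1298 0.1298] [-0.15317322  0.5432406  -0.03500768]
```

A side force of about -2.7 N in x means the sleeve leans lightly on the glass. I'll ease it towards -x and press slightly more.

```bash
python3 -m creep '{"translation":[[-0.4,0,-0.5],[-0.8,0,-0.8],[-0.8,0,-0.8],[-0.8,0,-0.8]],"yaw":[0,0,0,0],"gripper":[255,255,255,255]}'; 
cat > f.py <<'E'
from h import *
F=[];Z=[];M=[]
for i in range(8):
    ctrl.camera('top'); o=ctrl.get_obs();F.append(o['force']);Z.append(o['ee_pos']);M.append(o['moment'])
print(np.mean(F,0).round(2),np.mean(Z,0).round(4),np.ptp(Z,0),np.mean(M,0).round(3))
E
python3 f.py
```

```text
time_s: 8.67
ee_pos: [0.5955, 0.1843, 0.1298]
eef_rot: [-3.141, -0.003, 1.31]
force: [-0.1, -1.0, 8.6]
grip_width: 0.0285
[ 0.49 -0.77  8.79] [0.5956 0.1843 0.1297] [1.89289166e-05 3.23468340e-05 5.15398108e-05] [-0.193 -0.135  0.007]
```

```bash
python3 -m creep '{"translation":[[0,0.2,-1],[0,0.2,-1.5],[0,0.2,-1.5],[0,0.2,-1.5]],"yaw":[0,0,0,0],"gripper":[255,255,255,255]}'; python3 f.py
```

```text
time_s: 9.4
ee_pos: [0.5957, 0.1843, 0.1288]
eef_rot: [-3.141, -0.003, 1.31]
force: [-3.2, -2.2, 10.6]
grip_width: 0.0289
[-3.08 -1.72 10.23] [0.5957 0.1844 0.1289] [3.05392416e-05 3.07503532e-05 3.42001681e-05] [-0.359  0.629  0.004]
```

```bash
python3 -m creep '{"translation":[[-0.4,-0.2,-0.5],[-0.8,-0.4,-0.5],[-0.8,-0.4,-0.5],[-0.8,-0.4,-0.5]],"yaw":[0,0,0,0],"gripper":[255,255,255,255]}'; python3 f.py
```

```text
time_s: 10.13
ee_pos: [0.5955, 0.1842, 0.1293]
eef_rot: [3.14, -0.004, 1.31]
force: [-0.1, 0.4, 8.7]
grip_width: 0.0285
[-0.04  0.35  9.67] [0.5955 0.1842 0.1292] [2.53703025e-05 3.05055344e-05 4.81186759e-05] [ 0.087 -0.035 -0.022]
```

```bash
python3 - <<'E'
from h import *
shot('side','s5');shot('wrist','w5')
S=cv2.imread('pics/s5.png');W=cv2.imread('pics/w5.png')
cv2.imwrite('pics/c5.png',np.hstack([cv2.resize(W[205:295,225:345],(400,300)),cv2.resize(S,(400,300))]))
E
python3 f.py
```

```text
[-0.07  0.6   9.25] [0.5955 0.1842 0.1292] [3.72984413e-05 3.57823884e-05 5.08209511e-05] [ 0.094 -0.041  0.004]
```

View pics/c5.png

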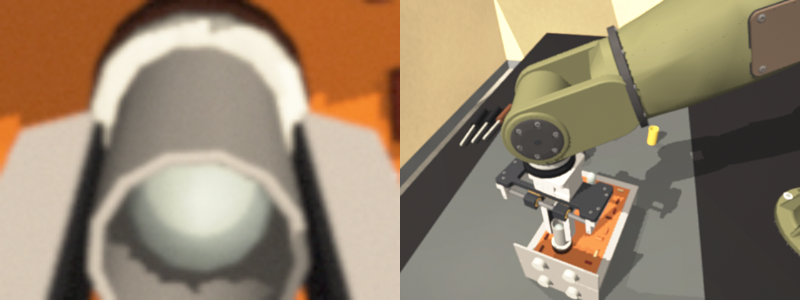

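The sleeve is still gripped and upright with the dome centred in its bore, and the collar is pressed down evenly. The push is steady, so I'm handing in.

```bash
python3 -c "from station import ctrl;print(ctrl.hand_in())"; python3 r.py
```

```text
the job is handed in; nothing more can be done
None
the job is handed in; nothing more can be done
```

I picked up the grey open sleeve, slid it over the glass valve with the sprung collar and handed in at about 11 s, still gripping it (45 N grip) and pressing it down.

- **Push:** the wrist read 9.3–9.7 N upward. Adding about 0.5 N for the sleeve's own weight gives about 10 N. The tool height puts the collar about 8 mm down, against 14 mm where the spring bottoms.
- **Load on the glass:** the side force at the end was about 0.6 N or less. While I was pressing it briefly read about 3.5 N (it showed twice), and each time I eased it off by shifting the sleeve slightly sideways.
- **Last pictures:** the dome is centred in the bore and the collar is pressed evenly. I steered clear of the blue and yellow tubes, capacitor, transformer and plain valve. In the last pictures the arm hides most of them, so I did not recheck each one.
- **Disagreement:** the side and wrist cameras differed by up to about 2 mm on absolute positions, so I set the fit from relative offsets and force readings.

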